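Slide the valve-box cover aside and shut the disc-marked valve

TASK

On the valve box on the bench, push the sliding cover along its guides by the rib on its roof until it reaches the stop block at the other end of the box, so that the two toggle levers under it are uncovered. Then press the lever that is marked by a round disc at its end fully down flat, which shuts that valve, and leave the plain lever standing and the cover aside. Only push with the fingers: grip nothing, do not lift or tip the cover, and leave the loose things round the box where they are.

Things in the scene. Friction and masses are not known exactly. Their poses are not given: they have to be found in the camera images.
- valve_box: Fixed low grey housing, 150 mm deep (x), 381 mm long (y, -185 to +196 mm); flat deck 40 mm above the bench, with 10 mm guide strips along both long sides. Origin on the bench. The levers are in its -y half, closed by a thin end wall (top 88 mm above the bench). Position and yaw vary.
- stop_face (a point): Middle of the stop block's face that the cover meets: box y = +164 mm, 55 mm above the bench. The block (133 x 32 x 30 mm, top 70 mm above the bench) fills the box's +y end.
- cover: Loose sheet-steel cover, about 0.45 kg, an inverted channel 128 wide (x), 158 long (y), 60 mm high to its roof, on the deck between the guides (2.7 mm play each side). Origin mid-underside, axes as valve_box's. Starts over the levers, origin at box y = -95 to -80 mm; slides, against a few newtons of friction, to box +y until it meets the stop block at y = +85 mm.
- cover_rib (a point): Middle of the push rib on the cover's roof, 70 mm above the cover's underside. The rib is an upright bar 60 mm long (x), 12 mm thick (y), rising 18 mm above the roof (to 78 mm above the underside), half-way along the cover. Push its -y face towards +y. Axes as the cover's.
- disc_valve: Fixed brass toggle valve with the marked lever, in the box under the cover. Origin at deck height on the box's centre line, at box y = -135 or -60 mm (which one varies). Axes as the box's. The lever's pivot lies along y at x = +28 mm, z = +12 mm; the lever points from there to -x.
- disc_pad (a point): Centre of the upper face of the round steel disc (32 mm diameter, 6 mm thick) that ends the marked lever, 52 mm from its pivot. x axis along the lever to the pivot, z out of the upper face. Raised, about 84 mm above the bench; pressed flat, 55 mm, at x = -24 mm in the valve's frame.
- disc_lever (a joint): Angle of the disc-marked lever: 0 = raised 0.6 rad above level (open), 0.6 = lying level against its stop (shut). Starts between 0 and 0.1. It stays where it is left; pressing it at the disc takes about 4 N.
- plain_valve: The same valve with the plain lever, in the other of the two places.
- plain_pad (a point): The same point (52 mm from the pivot) on the upper face of the plain lever: a straight steel bar 11 mm wide, 5 mm thick, 68 mm long from its pivot, without a disc.
- plain_lever (a joint): Angle of the plain lever, 0 = raised, 0.6 = flat; starts between 0 and 0.1 and must stay raised.
- gas_cup: Loose pink ceramic torch cup, 20 mm diameter, 37 mm high, standing on the stop block; origin under it. Leave it.
- ring: Loose aluminium ring, 69 mm diameter, 8 mm high, lying on the bench in front of the box. Leave it.
- collet: Loose brass collet body, 47 mm long, 12 mm thick, lying in front of the box. Leave it.
- spare_cup: Loose pink ceramic torch cup, 18 mm diameter, 47 mm high, standing on the bench in front of the box. Leave it.
- offcut: Loose square aluminium bar, 140 x 25 x 25 mm, lying behind the box. Leave it.

How it is judged:
By the outcome, as a careful person would: the job done as asked, in the order asked, and still so for the second after the job is handed in, with the robot touching nothing.
It also fails if it takes over 42 s, if anything falls off the work surface, if the arm or the gripper's body presses on something with over 40 N, if the wrist force passes 120 N, or if a joint passes its speed limit or range.

ROBOT

A 6-joint arm with a two-finger parallel gripper is mounted at the origin on a cart in front of the work surface, level with it; the furniture and walls round the work are solid. World frame = base frame: x ahead of the robot, y to its left, z up, the work surface at z = 0. Lengths are in mm, angles in rad, forces in N, time in s.
With the tool pointing down it reaches from about 375 to 900 mm from the base axis. Payload 3.1 kg.
Tool frame: the origin (TCP) lies midway between the tips of the shut fingers; the grasp point (between the pads) lies 19 mm behind it; z points along the fingers, y is the line along which they close (so a half turn about z gives the same grasp; the last joint's range is limited). The gripper opens to 87 mm and grips with 3 to 60 N. Pads are 19 mm wide; open, the fingers measure 117 mm over their backs; the gripper's body (75 mm by 190 mm) begins 51 mm behind the grasp point.
Start: joints at [-0.178, 0.527, 1.433, -0, 1.181, -0.178], TCP at [624.977, 0.034, 222.548] pointing down, gripper open.
Joint ranges: [-3.08, 3.08], [-0.75, 2.2], [0.22, 2.44], [-1.43, 4.57], [0, 2.65], [-2.85, 2.85]. Speed limits (rad/s): [2.79, 2.79, 3.14, 3.14, 3.14, 3.14].

INTERFACE

Orientations are given as [roll, pitch, yaw] about the fixed x, y, z axes, in that order (R = Rz(yaw) Ry(pitch) Rx(roll)).
In Python, from workcell import ctrl gives the robot as it stands. The module is installed in compiled form; this text tells all that it offers.
- The arm moves only by the tool apply_moves, never from a script. Its argument "motion" is a list that holds one entry, the list of rows, each a list of 5 numbers: the shift along the world's x, y, z in cm, then the turn about the world's z in degrees, then the finger opening in cm, from 0 to 8.7. A call has 1 to 20 rows; each row shifts and turns the commanded pose from where the row before left it; what a row does not reach is not made up. A row lasts 1/8 s, in which the tool goes at most 62.5 mm and 10.7 degrees, less where a joint would pass 70% of its speed; a pose out of reach is approached as far as the arm can. A call is refused whole if a number of a shift passes 6.25 or a number of a turn 10.7, either way. A call with a gripper value outside its range is refused whole. The fingers move at their own pace and stop on an object; "newtons" is the grip in N (left out, the last holds). Time passes only in rows, so rows that do not move let the fingers close. It gives the time, the measured TCP pose, the force, the opening and the grip force at its end, in the units of the state.
- ctrl.observe(): the state, without advancing time (a new reading comes with each control period).
- ctrl.capture(name): name is "scene" or "side" or "wrist"; returns the picture (420x560x3 uint8, red, green, blue); there is no depth.
- ctrl.calibration(name): a dict with "camera_matrix" (3x3 intrinsics, pixels), "k1" (the pictures are not rectified: a ray, as slopes to the right and down, at radius r is drawn at 1 + k1 r^2 times it, then the intrinsics apply), "position" and "rotation" of the camera in the world. Camera axes: x right, y up, looking along -z (the intrinsics and any distortion apply to the point x, -y, -z); pixel columns grow to the right and rows downward; lengths in mm; the calibration is good to about 2 mm. A picture is of the moment at which its call begins: read the wrist's pose just before it. calibration takes no time and is no camera call; for the wrist camera it gives the pose at the moment of the call.
- ctrl.job_done(): hands the job in; it is judged then, once.
Trained networks look in the newest picture that a camera, given by its name, has taken for a name from the list of things; names that differ only in an ending like _2 or _b are one class to them, and where a whole thing is asked for, a point or a joint stands for the part that bears it (a point fixed in the world has none). Each returns a list of dicts, best first, with "score" (0 to 1); they miss things now and then, are a little off and sometimes report something else, mostly with a low value. They report only what shows in the picture. A call takes as long as a camera call.
- ctrl.recognise(camera, label): "point" ([column, row] in pixels, amid what is visible of it).
- ctrl.regions_of(camera, label): "region" (420x560 bool, what is visible of it) and "point" ([column, row] in pixels, amid what is visible of it).
- ctrl.pinpoint(camera, label): "point" ([column, row] in pixels: a listed point, or the origin of a listed thing).
The state is a dict: "t": time; "q": joint angles; "qd": joint speeds; "joint_efforts": joint torques, N m; "ee_pos": TCP position; "eef_rot": TCP orientation; "force": force on the tool from outside, world axes, zero at the start; "wrist_torque": the same for the moment, N m; "width": finger opening in mm; "grip_force": force on a finger pad.
Only numpy, scipy, OpenCV 4.12 (cv2) and the standard library are available. Lean on these libraries where they do the work, as an engineer would, in place of code of your own. Each camera call takes 0.05 s, during which the arm holds its last target. There are 200 camera calls.

## Working session

There is one attempt and no reset: what is moved stays moved. The work goes in short steps, Python scripts to look and compute and a tool call to move; the robot and the scene stay as the last step left them, time stands still between calls to the robot, and variables do not carry over. Pictures are saved under pics/ and viewed, at most 10 in all, crops included, and the job is handed in when it is done.

Besides the shell and the picture viewer there is one more tool, called after "Call:" as name(argument=value, ...), one argument or row to a line, values as JSON. apply_moves: Moves the arm, as the interface text tells. Its arguments: {"type":"object","properties":{"motion":{"type":"array"},"newtons":{"type":"number"}},"required":["motion"]}

```bash
mkdir -p pics; cat > h.py <<'E'
import numpy as np, cv2
from workcell import ctrl
def ray(cam,p):
    c=ctrl.calibration(cam);K=np.array(c["camera_matrix"])
    d=(np.array(p,float)-K[:2,2])/[K[0,0],K[1,1]]
    u=d.copy()
    for _ in range(20): u=d/(1+c["k1"]*(u@u))
    v=np.array(c["rotation"])@np.array([u[0],-u[1],-1.]);return np.array(c["position"]),v
def onz(cam,p,z):
    o,v=ray(cam,p);return o+v*(z-o[2])/v[2]
def proj(cam,P):
    c=ctrl.calibration(cam);K=np.array(c["camera_matrix"])
    q=np.array(c["rotation"]).T@(np.array(P,float)-c["position"]);u=np.array([q[0],-q[1]])/-q[2]
    u=u*(1+c["k1"]*(u@u));return u*[K[0,0],K[1,1]]+K[:2,2]
def shot(cam,name):
    im=ctrl.capture(cam);cv2.imwrite(f"pics/{name}.png",np.array(im)[:,:,::-1]);return im
E
python3 - <<'E'
from h import *
for cam in ("scene","side","wrist"):
    shot(cam,cam+"0"); print(cam,np.round(ctrl.calibration(cam)["position"]))
    for l,z in (("valve_box",0),("stop_face",55),("cover",40),("cover_rib",110),("gas_cup",70),("ring",0),("spare_cup",0),("collet",0),("offcut",0)):
        r=ctrl.pinpoint(cam,l)[:1]
        for d in r: print(l,round(d["score"],2),np.round(d["point"]),np.round(onz(cam,d["point"],z)))
o=ctrl.observe();print(o["t"],o["ee_pos"],o["eef_rot"])
import cv2
a=[cv2.imread(f"pics/{c}0.png") for c in("scene","side")]
cv2.imwrite("pics/m0.png",cv2.resize(np.vstack(a),(400*560//420*0+448,672))[:600] if 0 else cv2.resize(np.hstack(a),(800,300)))
E
```

```text
scene [112. 613. 477.]Traceback (most recent call last):
  File "<stdin>", line 6, in <module>
  File "h.py", line 10, in onz
    o,v=ray(cam,p);return o+v*(z-o[2])/v[2]
                                       ~^^^
IndexError: invalid index to scalar variable.
```

View pics/scene0.png

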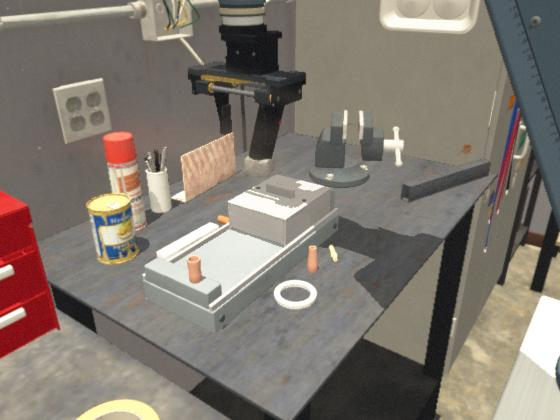

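```bash
python3 - <<'E'
from workcell import ctrl
print(ctrl.calibration("scene"))
E
sed -i 's/np.array(c\["rotation"\])/rot(c)/; s/^def ray/def rot(c):\n    r=np.array(c["rotation"],float)\n    return r if r.shape==(3,3) else (R.from_euler("xyz",r) if r.size==3 else R.from_quat(r)).as_matrix()\ndef ray/; 1s/$/\nfrom scipy.spatial.transform import Rotation as R/' h.py
python3 - <<'E'
from h import *
for cam in ("scene","side","wrist"):
    shot(cam,cam+"0"); print(cam,np.round(ctrl.calibration(cam)["position"]))
    for l,z in (("valve_box",0),("stop_face",55),("cover",40),("cover_rib",110),("gas_cup",70),("ring",0),("spare_cup",0),("collet",0),("offcut",0)):
        for d in ctrl.pinpoint(cam,l)[:1]: print(l,round(d["score"],2),np.round(d["point"]),np.round(onz(cam,d["point"],z)))
o=ctrl.observe();print(o["t"],o["ee_pos"],o["eef_rot"])
E
```

```text
{'camera_matrix': array([[483.55256586,   0.        , 276.52114459],
       [  0.        , 483.55256586, 211.51281928],
       [  0.        ,   0.        ,   1.        ]]), 'k1': 0.01999449849747954, 'position': array([112.00724596, 612.88607877, 477.25421422]), 'rotation': array([ 1.10532309,  0.01150752, -2.50970585])}
scene [112. 613. 477.]
valve_box 0.74 [253. 261.] [594.  37.   0.]
stop_face 0.92 [188. 279.] [587. 201.  55.]
cover 0.86 [276. 221.] [606. -53.  40.]
cover_rib 0.58 [277. 189.] [601. -50. 110.]
gas_cup 0.59 [192. 281.] [562. 215.  70.]
ring 0.56 [294. 295.] [475.  79.   0.]
spare_cup 0.58 [311. 268.] [496.  -6.   0.]
collet 0.44 [335. 254.] [485. -71.   0.]
side [181. 629. 582.]
valve_box 0.87 [260. 262.] [597.  21.   0.]
stop_face 0.68 [188. 255.] [671. 124.  55.]
cover 0.76 [279. 223.] [602. -54.  40.]
cover_rib 0.86 [280. 191.] [599. -54. 110.]
gas_cup 0.76 [205. 304.] [562. 215.  70.]
ring 0.77 [306. 305.] [472.  77.   0.]
spare_cup 0.71 [255. 261.] [606.  22.   0.]
collet 0.51 [336. 251.] [493. -79.   0.]
offcut 0.62 [191. 256.] [715.  72.   0.]
wrist [625.  67. 384.]
valve_box 0.73 [259. 167.] [598.  32.   0.]
stop_face 0.72 [178. 190.] [510.  13.  55.]
cover 0.57 [257. 241.] [597. -54.  40.]
cover_rib 0.6 [252. 266.] [597. -55. 110.]
spare_cup 0.78 [179. 194.] [492.  -2.   0.]
collet 0.53 [180. 243.] [487. -70.   0.]
offcut 0.81 [355. 134.] [718.  73.   0.]
1.6 [6.24972676e+02 1.28613945e-03 2.22542268e+02] [-3.14155963e+00  3.56896208e-06  1.57075697e+00]
```

View pics/wrist0.png

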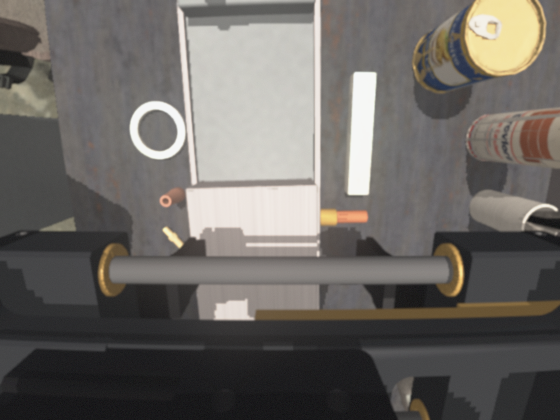

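```bash
python3 - <<'E'
from h import *
im=cv2.imread("pics/wrist0.png")
for z in (40,50):
  for p in ((180,12),(188,12),(315,12),(321,12),(189,183),(196,183),(314,183),(321,183)): print(z,p,np.round(onz("wrist",p,z)[:2],1))
print("cover top +y edge z100",onz("wrist",(187,188),100),onz("wrist",(318,186),100))
# rib corners from scene / side
cv2.imwrite("pics/c1.png",np.hstack([cv2.resize(cv2.imread("pics/scene0.png")[160:260,210:350],(400,286*1),interpolation=2),cv2.resize(cv2.imread("pics/side0.png")[160:260,210:350],(400,286),interpolation=2)]))
w=cv2.resize(im[:330,90:400],(620,600)) ; cv2.imwrite("pics/c2.png",w)
E
```

```text
40 (180, 12) [520.2 198.3]
40 (188, 12) [528.6 198.1]
40 (315, 12) [661.2 197. ]
40 (321, 12) [667.4 197.1]
40 (189, 183) [518.5  17.7]
40 (196, 183) [526.7  17.6]
40 (314, 183) [664.   17.4]
40 (321, 183) [672.1  17.4]
50 (180, 12) [523.2 194.4]
50 (188, 12) [531.4 194.2]
50 (315, 12) [660.1 193.3]
50 (321, 12) [666.2 193.3]
50 (189, 183) [521.6  19.1]
50 (196, 183) [529.6  19.1]
50 (314, 183) [662.8  18.8]
50 (321, 183) [670.7  18.9]
cover top +y edge z100 [534.81313337  21.44517269 100.        ] [661.10963208  23.16908752 100.        ]
```

View pics/c1.png

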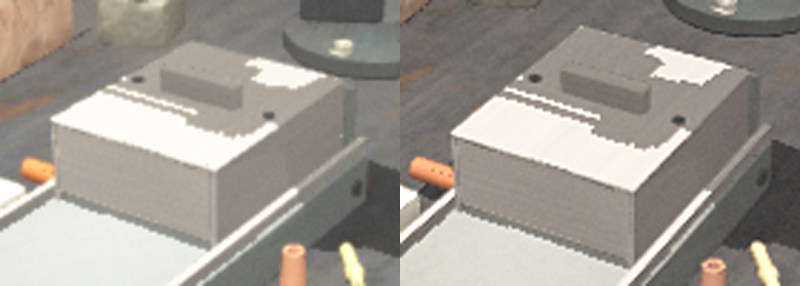

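Call:
apply_moves(
  motion=[
    [[-1.35,-4.3,0,0.3,0],[-1.35,-4.3,0,0.3,0],[0,0,-3,0,0],[0,0,-3,0,0],[0,0,-2,0,0],[0,0,0,0,0],[0,0,0,0,0]],
  ],
)

```text
t: 2.48
ee_pos: [598.7, -86.2, 143.3]
eef_rot: [3.14, 0.0, 1.581]
force: [0.3, -0.5, -0.3]
width: 25.2
grip_force: 0.0
```

```bash
python3 - <<'E'
from h import *
o=ctrl.observe();print(o["t"],o["ee_pos"],o["eef_rot"],o["force"],o["width"])
for cam in ("scene","side"):
    shot(cam,cam+"1")
    for d in ctrl.pinpoint(cam,"cover_rib")[:1]: print(d["score"],np.round(onz(cam,d["point"],110),1))
    print(proj(cam,o["ee_pos"]))
a=[cv2.resize(cv2.imread(f"pics/{c}1.png")[130:260,190:350],(400,325),interpolation=2) for c in("scene","side")]
cv2.imwrite("pics/c3.png",np.hstack(a))
E
```

```text
2.475 [598.67455781 -86.15455467 143.32567293] [3.14018814e+00 4.93880355e-04 1.58132515e+00] [ 0.31502275 -0.5261486  -0.29938016] 25.23400876602426
0.7 [593.6 -51.9 110. ]
[289.28984937 166.88771876]
0.79 [594.4 -55.4 110. ]
[289.43625747 166.94105771]
```

View pics/c3.png

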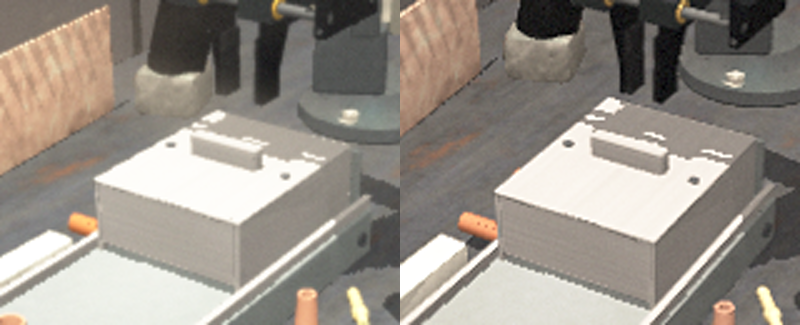

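Call:
apply_moves(
  motion=[
    [[-0.2,0,0,0,0],[0,0,0,0,0],[0,0,-1.5,0,0],[0,0,-1.3,0,0],[0,0,-0.8,0,0],[0,0,0,0,0],[0,0.6,0,0,0],[0,0.6,0,0,0],[0,0.5,0,0,0],[0,0.5,0,0,0],[0,0,0,0,0]],
  ],
)

```text
t: 4.05
ee_pos: [596.1, -63.3, 106.8]
eef_rot: [3.141, -0.0, 1.582]
force: [0.3, -0.2, 0.8]
width: 0.9
grip_force: 0.0
```

Call:
apply_moves(
  motion=[
    [[0,0.4,0,0,0],[0,0.4,0,0,0],[0,0.5,0,0,0],[0,0.6,0,0,0],[0,0.6,0,0,0],[0,0.6,0,0,0],[0,0.6,0,0,0],[0,0.6,0,0,0],[0,0.6,0,0,0]],
  ],
)

```text
t: 5.18
ee_pos: [595.9, -14.6, 106.6]
eef_rot: [-3.142, 0.0, 1.581]
force: [-0.2, -2.7, 2.0]
width: 0.3
grip_force: 1.3
```

```bash
python3 - <<'E'
from h import *
o=ctrl.observe();print(o["t"],o["ee_pos"],o["eef_rot"],o["force"],o["width"])
for cam in ("scene","side","wrist"):
    shot(cam,cam+"2")
    for l,z in (("cover_rib",110),("stop_face",55),("cover",40)):
        for d in ctrl.pinpoint(cam,l)[:1]: print(cam,l,d["score"],np.round(onz(cam,d["point"],z),1))
E
```

```text
5.175 [595.94017603 -14.5534973  106.56186923] [-3.14150757e+00  4.64654181e-06  1.58129393e+00] [-0.18450807 -2.74581503  1.99560624] 0.2770521431753843
scene cover_rib 0.88 [597.2  10.1 110. ]
scene stop_face 0.97 [589.4 192.2  55. ]
scene cover 0.77 [601.7   1.5  40. ]
side cover_rib 0.97 [597.7   4.4 110. ]
side stop_face 0.59 [595.  189.2  55. ]
side cover 0.74 [606.5   3.1  40. ]
wrist cover_rib 0.7 [598.2   5.8 110. ]
wrist cover 0.76 [596.4   6.2  40. ]
```

View pics/scene2.png

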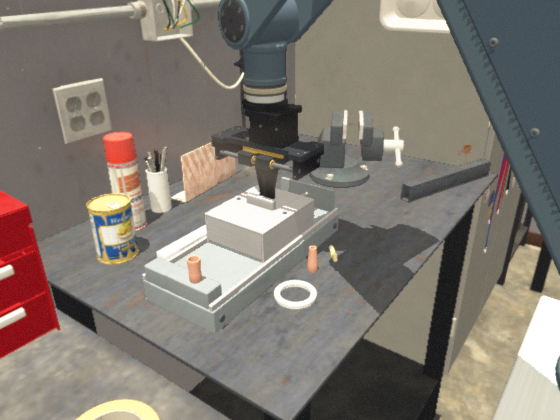

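Call:
apply_moves(
  motion=[
    [[0,0.6,0,0,0],[0,0.7,0,0,0],[0,0.8,0,0,0],[0,0.8,0,0,0],[0,0.8,0,0,0],[-0.1,0.8,0,0,0],[0,0.8,0,0,0],[0,0.8,0,0,0],[0,0.8,0,0,0],[0,0.8,0,0,0],[0,0.6,0,0,0],[0,0.5,0,0,0]],
  ],
)

```text
t: 7.28
ee_pos: [594.8, 73.4, 106.5]
eef_rot: [-3.141, 0.0, 1.582]
force: [-1.3, -2.0, 0.0]
width: 0.3
grip_force: 1.1
```

Call:
apply_moves(
  motion=[
    [[0,0.4,0,0,0],[0,0.4,0,0,0],[0,0.3,0,0,0]],
  ],
)

```text
t: 7.65
ee_pos: [594.9, 84.2, 106.5]
eef_rot: [-3.141, -0.0, 1.581]
force: [-0.5, -2.1, 0.3]
width: 0.4
grip_force: 1.1
```

Call:
apply_moves(
  motion=[
    [[0,0.3,0,0,0],[0,0.3,0,0,0]],
  ],
)

```text
t: 7.9
ee_pos: [594.9, 90.2, 106.5]
eef_rot: [-3.141, 0.0, 1.581]
force: [0.4, -2.3, 1.2]
width: 0.4
grip_force: 1.1
```

Call:
apply_moves(
  motion=[
    [[0,0.2,0,0,0],[0,0.2,0,0,0]],
  ],
)

```text
t: 8.15
ee_pos: [594.9, 94.1, 106.5]
eef_rot: [-3.141, 0.0, 1.581]
force: [-0.7, -3.6, 0.5]
width: 0.2
grip_force: 1.2
```

Call:
apply_moves(
  motion=[
    [[0,0.2,0,0,0],[0,0.1,0,0,0]],
  ],
)

```text
t: 8.4
ee_pos: [594.9, 95.9, 106.6]
eef_rot: [-3.141, 0.003, 1.583]
force: [-1.7, -7.3, 1.2]
width: 0.5
grip_force: 3.7
```

Call:
apply_moves(
  motion=[
    [[0,0.1,0,0,0],[0,0,0,0,0]],
  ],
)

```text
t: 8.65
ee_pos: [594.9, 95.9, 106.6]
eef_rot: [-3.141, 0.004, 1.583]
force: [-1.0, -8.2, 1.2]
width: 0.4
grip_force: 4.2
```

Call:
apply_moves(
  motion=[
    [[0,-0.3,0,0,0],[0,-1.0,0,0,0],[0,-1.0,2,0,0],[0,0,4,0,0],[0,-4,4,0,0],[0,-5,0,0,0],[0,-2,0,0,0],[0,0,0,0,0]],
  ],
)

```text
t: 9.65
ee_pos: [594.8, -35.7, 206.1]
eef_rot: [-3.141, -0.001, 1.578]
force: [-0.4, 0.8, 0.3]
width: 0.5
grip_force: 0.0
```

```bash
python3 - <<'E'
from h import *
o=ctrl.observe();print(o["t"],o["ee_pos"],o["eef_rot"],o["force"],o["width"])
for cam in ("scene","side","wrist"):
    shot(cam,cam+"3")
    for l,z in (("cover_rib",110),("stop_face",55),("cover",40),("disc_valve",40),("plain_valve",40),("disc_pad",83),("plain_pad",83),("valve_box",0)):
        for d in ctrl.pinpoint(cam,l)[:2]: print(cam,l,round(d["score"],2),np.round(d["point"]),np.round(onz(cam,d["point"],z),1))
a=[cv2.resize(cv2.imread(f"pics/{c}3.png")[120:330,130:380],(400,336),interpolation=2) for c in("scene","side")]
cv2.imwrite("pics/c4.png",np.hstack(a))
E
```

```text
9.65 [594.7664128  -35.7427139  206.11125111] [-3.14102008e+00 -1.20370221e-03  1.57849944e+00] [-0.41647144  0.80682272  0.31581616] 0.5040496150741348
scene cover_rib 0.57 [299. 194.] [557.  -56.1 110. ]
scene cover_rib 0.56 [221. 227.] [587.3 121.5 110. ]
scene stop_face 0.8 [190. 277.] [589.1 194.7  55. ]
scene cover 0.81 [219. 260.] [602.6 114.9  40. ]
scene disc_valve 0.72 [218. 225.] [688.1  24.3  40. ]
scene disc_valve 0.51 [271. 227.] [599.2 -27.7  40. ]
scene plain_valve 0.67 [295. 211.] [ 601.7 -111.1   40. ]
scene disc_pad 0.59 [280. 203.] [594.5 -49.7  83. ]
scene plain_pad 0.64 [302. 193.] [ 585.5 -110.5   83. ]
scene plain_pad 0.33 [297. 212.] [548.3 -38.   83. ]
scene valve_box 0.57 [256. 260.] [591.7  31.8  -0. ]
side cover_rib 0.76 [223. 240.] [598.1 118.7 110. ]
side stop_face 0.7 [200. 294.] [593.3 188.5  55. ]
side cover 0.66 [225. 276.] [597.6 120.2  40. ]
side disc_valve 0.63 [273. 230.] [599.4 -27.5  40. ]
side plain_valve 0.85 [293. 209.] [ 602.2 -107.9   40. ]
side disc_pad 0.72 [281. 210.] [585.7 -36.3  83. ]
side plain_pad 0.58 [301. 191.] [ 588.9 -114.    83. ]
wrist cover_rib 0.8 [285.  32.] [597.4 114.5 110. ]
wrist cover 0.62 [284.  56.] [597.1 115.1  40. ]
wrist disc_valve 0.93 [283. 197.] [598.  -30.9  40. ]
wrist disc_valve 0.5 [284.  55.] [596.8 115.4  40. ]
wrist disc_pad 0.76 [273. 206.] [587.6 -32.2  83. ]
wrist valve_box 0.77 [282. 140.] [596.4  30.9   0. ]
```

View pics/c4.png

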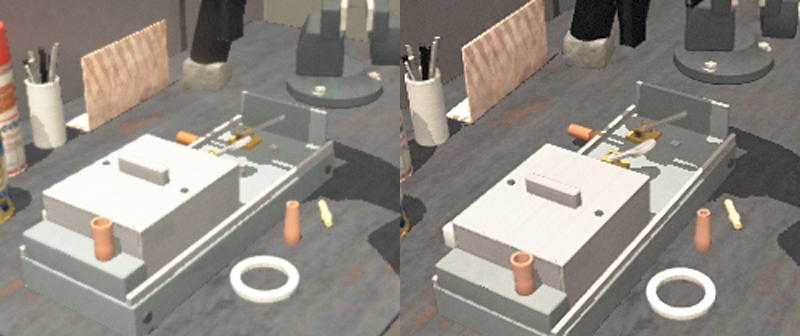

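Call:
apply_moves(
  motion=[
    [[-1.0,0.3,0,0,0],[-0.9,0.2,-2,0,0],[0,0,-4,0,0],[0,0,-3,0,0],[0,0,-1,0,0],[0,0,0,0,0]],
  ],
)

```text
t: 11.75
ee_pos: [575.6, -29.8, 106.4]
eef_rot: [-3.141, -0.0, 1.581]
force: [0.4, 0.1, 0.4]
width: 0.4
grip_force: 0.0
```

```bash
python3 - <<'E'
from h import *
o=ctrl.observe();print(o["t"],o["ee_pos"],o["force"],o["width"])
for cam in ("scene","side"):
    shot(cam,cam+"4")
    for l,z in (("disc_valve",40),("disc_pad",83)):
        for d in ctrl.pinpoint(cam,l)[:1]: print(cam,l,round(d["score"],2),np.round(onz(cam,d["point"],z),1))
a=[cv2.resize(cv2.imread(f"pics/{c}4.png")[150:280,210:350],(400,371),interpolation=2) for c in("scene","side")]
cv2.imwrite("pics/c5.png",np.hstack(a))
E
```

```text
11.75 [575.6043283  -29.81131696 106.4029691 ] [0.37217103 0.14307687 0.40289779] 0.4248636925183303
scene disc_valve 0.63 [603.9 -26.8  40. ]
scene disc_pad 0.53 [596.2 -55.9  83. ]
side disc_valve 0.55 [593.8 -31.6  40. ]
side disc_pad 0.62 [587.9 -38.5  83. ]
```

View pics/c5.png

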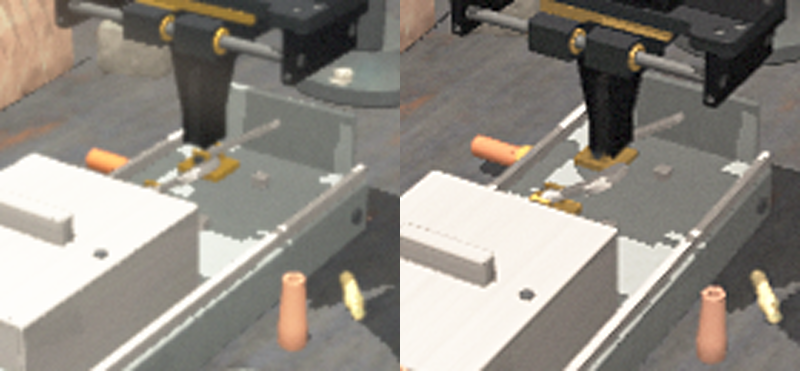

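Call:
apply_moves(
  motion=[
    [[0,-0.2,-1,0,0],[0,0,-0.6,0,0],[0,0,-0.5,0,0],[0,0,-0.5,0,0],[0,0,-0.5,0,0]],
  ],
)

```text
t: 12.68
ee_pos: [576.4, -32.0, 75.3]
eef_rot: [3.141, 0.0, 1.581]
force: [-1.3, 0.0, 2.7]
width: 0.1
grip_force: 1.5
```

Call:
apply_moves(
  motion=[
    [[0,0,-0.5,0,0],[0,0,-0.5,0,0],[0,0,-0.4,0,0]],
  ],
)

```text
t: 13.05
ee_pos: [575.4, -31.9, 61.0]
eef_rot: [-3.14, -0.0, 1.581]
force: [-2.5, 0.3, 3.8]
width: 0.4
grip_force: 1.5
```

Call:
apply_moves(
  motion=[
    [[0,0,-0.3,0,0],[0,0,-0.2,0,0]],
  ],
)

```text
t: 13.3
ee_pos: [575.4, -31.8, 56.2]
eef_rot: [-3.14, -0.0, 1.581]
force: [-2.1, 0.2, 4.1]
width: 0.1
grip_force: 1.6
```

Call:
apply_moves(
  motion=[
    [[0,0,-0.1,0,0],[0,0,-0.1,0,0]],
  ],
)

```text
t: 13.55
ee_pos: [575.7, -31.9, 55.2]
eef_rot: [-3.141, -0.0, 1.581]
force: [-4.3, 1.0, 11.7]
width: 0.7
grip_force: 6.2
```

Call:
apply_moves(
  motion=[
    [[0,0,-0.1,0,0],[0,0,0,0,0]],
  ],
)

```text
t: 13.8
ee_pos: [575.7, -31.8, 55.1]
eef_rot: [-3.141, 0.0, 1.582]
force: [-4.9, 1.0, 12.9]
width: 0.8
grip_force: 6.5
```

Call:
apply_moves(
  motion=[
    [[0,0,-0.1,0,0],[0,0,0,0,0],[0,0,0.5,0,0],[0,0,2,0,0],[0,0,5,0,0],[0,-4,5,0,0],[0,-5,3,0,0],[0,-5,0,0,0],[0,0,0,0,0]],
  ],
)

```text
t: 14.92
ee_pos: [577.3, -175.2, 206.9]
eef_rot: [3.138, 0.003, 1.577]
force: [-0.6, 0.4, -0.1]
width: 0.6
grip_force: 0.0
```

```bash
python3 - <<'E'
from h import *
o=ctrl.observe();print(o["t"],o["ee_pos"],o["force"],o["width"])
for cam in ("scene","side","wrist"):
    shot(cam,cam+"5")
    for l,z in (("disc_pad",55),("plain_pad",83),("cover_rib",110)):
        for d in ctrl.pinpoint(cam,l)[:1]: print(cam,l,round(d["score"],2),np.round(onz(cam,d["point"],z),1))
a=[cv2.resize(cv2.imread(f"pics/{c}5.png")[140:320,130:380],(400,288),interpolation=2) for c in("scene","side")]
w=cv2.resize(cv2.imread("pics/wrist5.png")[:280],(560,280))
cv2.imwrite("pics/c6.png",np.vstack([np.hstack(a),np.pad(w,((0,0),(0,240),(0,0)))]))
E
```

```text
14.925 [ 577.26970198 -175.24041095  206.91687981] [-0.56205842  0.43998465 -0.1094735 ] 0.6024083788276384
scene disc_pad 0.54 [583.1 -45.3  55. ]
scene plain_pad 0.45 [ 588.3 -105.2   83. ]
scene cover_rib 0.9 [590.7 122.7 110. ]
side disc_pad 0.48 [578.1 -33.4  55. ]
side plain_pad 0.57 [ 586.6 -114.5   83. ]
side cover_rib 0.6 [596.3 118.2 110. ]
wrist disc_pad 0.57 [575.  -31.9  55. ]
wrist plain_pad 0.75 [ 585.7 -105.7   83. ]
```

View pics/c6.png

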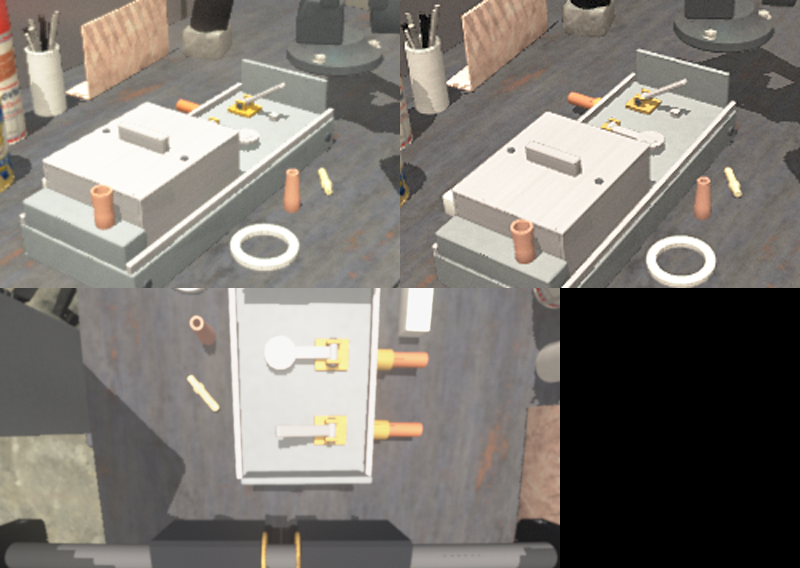

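The disc lever lies flat, with the disc at (280,352) in the wrist view. The plain lever still stands, the cover rests against the stop block and the loose things haven't moved.

```bash
python3 -c "
from workcell import ctrl
print(ctrl.job_done())"
```

```text
the job is handed in; nothing more can be done
None
```

The cover is pushed up against the stop block, the disc-marked lever is pressed down flat, the plain lever still stands, and the job was handed in about 15 s into the 42 s allowed.

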